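# Hold a vial in the ratchet forceps, crack its cap, release

## Robot

A 7-joint arm with a two-finger parallel gripper is mounted at the origin on a cart in front of the work surface, level with it; the furniture and walls round the work are solid. World frame = base frame: x ahead of the robot, y to its left, z up, the work surface at z = 0. Lengths are in mm, angles in rad, forces in N, time in s.
With the tool pointing down it reaches from about 400 to 850 mm from the base axis. Payload 10.4 kg.
Tool frame: the origin (TCP) lies on the centre line of the jaws, within the pads' length; the fingertips stand 8 mm ahead of it and the grasp point (between the pads) lies 11 mm behind it (r.tcp_to_tips is the z of the fingertips in the tool frame, in mm); z points along the fingers, y is the line along which they close (so a half turn about z gives the same grasp; the last joint's range is limited). The gripper opens to 87 mm and grips with 3 to 60 N. Pads are 19 mm wide; open, the fingers measure 117 mm over their backs; the gripper's body (75 mm by 190 mm) begins 51 mm behind the grasp point.
Start: joints at [-1.17, 0.332, -0.065, 1.46, 0.022, 1.35, -0.088], TCP at [257.007, 569.736, 230.576] pointing down, gripper open.
Joint ranges: [-2.6, 2.6], [-0.5, 2.12], [-1.47, 1.34], [0.16, 2.42], [-1.27, 4.41], [0.06, 2.06], [-2.6, 2.6]. Speed limits (rad/s): [2.22, 2.22, 2.79, 2.79, 3.14, 3.14, 3.14].

## Interface

Orientations are given as a unit quaternion [x, y, z, w].
In Python, from plant import monitor, vision, order, r gives the robot as it stands.
- The arm moves only by the tool step_arm, never from a script. Its argument "deltas" is a list of rows, each a list of 4 numbers: the shift along the tool's x, y, z in mm, then the turn about the tool's z in degrees. A call has 1 to 20 rows; each row is the pose to reach, as a shift and turn from the pose commanded when the call began, along the tool's axes at that moment; what a row does not reach only later rows make up. A row lasts 1/8 s, in which the tool goes at most 62.5 mm and 10.7 degrees, less where a joint would pass 70% of its speed; a pose out of reach is approached as far as the arm can. A call with a gripper value outside its range is refused whole. "grip" is the closure, from -1 (fully open) to 1 (shut), set as the call begins (left out, the last holds). The fingers move at their own pace and stop on an object; "newtons" is the grip in N (left out, the last holds). Time passes only in rows, so rows that repeat a pose let the fingers close. It gives the time, the measured TCP pose, the force, the opening and the grip force at its end, in the units of the state.
- monitor.get_obs(): the state, without advancing time (a new reading comes with each control period).
- vision.snapshot(name): name is "scene" or "top" or "wrist"; returns the picture (420x560x3 uint8, blue, green, red); there is no depth.
- vision.camera_info(name): a dict with "vertical_fov" (degrees; the focal length in pixels is half the picture's height over the tangent of half this angle, whatever the lens; pixels are square), "cx", "cy" (the principal point, pixels), "R" (3x3) and "t" (3): a world point X has camera coordinates R X + t; the wrist camera has in their place "mount" (4x4, takes a point from camera to tool coordinates, whose origin is the TCP and whose axes are the flange's). Camera axes: x right, y down, z forward; pixel columns grow to the right and rows downward; lengths in mm; the calibration is good to about 2 mm. A picture is of the moment at which its call begins: read the wrist's pose just before it. camera_info takes no time and is no camera call.
- order.job_done(): hands the job in; it is judged then, once.
Trained networks look in the newest picture that a camera, given by its name, has taken for a name from the list of things; names that differ only in an ending like _2 or _b are one class to them, and where a whole thing is asked for, a point or a joint stands for the part that bears it (a point fixed in the world has none). Each returns a list of dicts, best first, with "p" (0 to 1); they miss things now and then, are a little off and sometimes report something else, mostly with a low value. They report only what shows in the picture. A call takes as long as a camera call.
- vision.look_for(name, camera): "extent" ([centre column, centre row, width, height] in pixels, round what is visible of it).
- vision.pinpoint(name, camera): "xy" ([column, row] in pixels: a listed point, or the origin of a listed thing).
The state is a dict: "t": time; "q": joint angles; "qvel": joint speeds; "joint_torque": joint torques, N m; "eef_pos": TCP position; "tool_rot": TCP orientation; "force": force on the tool from outside, world axes, zero at the start; "torque": the same for the moment, N m; "finger_gap": finger opening in mm; "grasp_force": force on a finger pad.
Only numpy, scipy, OpenCV 4.12 (cv2) and the standard library are available. Lean on these libraries where they do the work, as an engineer would, in place of code of your own. Each camera call takes 0.05 s, during which the arm holds its last target. There are 200 camera calls.

## Task

The capped vial stands loose between the open jaws of the bench clamp, which is a big pair of ratchet forceps with one handle fixed to a base. Close the moving handle until the ratchet holds the vial firmly by itself, without crushing the glass; then loosen the vial's cap by about a quarter turn anticlockwise while the forceps hold it. Finally press the moving finger ring sideways (straight down here) to unhook the ratchet and let the forceps open wide again, leaving the vial standing upright on its rubber pad and the other things on the bench where they are.

Things in the scene. Friction and masses are not known exactly. Their poses are not given: they have to be found in the camera images.
- clamp_base: Fixed bench clamp: aluminium plate, top 11 mm up, with a steel ratchet forceps lying level over it, mid-plane 50 mm above the worktop. Origin: on the worktop under the forceps' pivot; x along the forceps to the jaws, y to its left, z up. Plate x -166 to +86, y -52 to +52 mm. Fixed handle on the +y side, moving handle on the -y side.
- grip_point (a point): Fixed point of the clamp, x +58, y 0, z 50 mm of clamp_base, between the jaws. Moving jaw on its +y side; on its -y side a V-shaped rubber pad on a screw through the fixed jaw. The screw's setting differs by 9 mm between starts and is not measured: the handle angle that grips the vial is unknown and must be felt.
- ring_fixed (a point): Centre of the fixed handle's finger ring at its top, 53 mm above the worktop, x -131, y +16 mm of clamp_base. Oval of 6.8 mm round bar, 34 mm long (x), 30 mm wide outside.
- ring_moving (a point): Centre of the moving finger ring at its top, 54 mm above the worktop; oval 34 mm along the handle, 30 mm across. It swings with the handle on a circle of 132 mm about the pivot. Ring centres are 33 mm apart when closed, 79 mm wide open. Push its outer (-y) side towards the fixed ring to close; that side is free, and so are 35 mm below the ring.
- ratchet (a point): Ratchet bar across the handles, x -100 mm of clamp_base, its top 57 mm above the worktop: keep 10 mm off it. Thirteen one-way teeth catch at joint forceps 0.10 to 0.36, 0.022 rad (2.9 mm at the ring) apart. Let go, the handle falls back to the last tooth passed and stays.
- handle: Moving handle with ring and pawl; origin 25 mm behind the pivot. It also springs sideways (down): ring down 4 mm (6 to 11 N) frees the pawl; stop at 9 mm (11 N). Then its spring swings it open, but a fingertip on it holds it by friction: keep it down and draw it outwards (-y) to nearly wide open, then let up, else it catches again. Do not drag it down while closing.
- forceps (a joint): Angle of the moving handle about the vertical pivot, rad: 0 wide open (a light spring holds it there), grows as it closes, 0.37 with the handles together. Pushing at the ring takes 1.5 to 6 N with nothing gripped, rising and falling over each tooth; with the vial gripped it rises by 4 to 5 N per tooth.
- jaw: Moving jaw with a rubber face 18 x 13 mm; origin on the pivot, 50 mm above the worktop. It presses the vial with at most 2.3 times the push on the ring. The vial must be held with 8 N or more; its glass breaks above 40 N. Pushing the ring until it resists with 14 to 16 N and letting go gives a right grip.
- vial: Amber glass vial, 28 mm diameter, 56 mm high without cap, about 60 g, loose, upright on the clamp's rubber pad, foot 16 mm above the worktop. Origin at the centre of its underside, z along its axis. Closing the jaw slides it up to 12 mm to -y of clamp_base against the V.
- pad_centre (a point): Centre of the top of the round rubber pad (48 mm diameter) under the vial, 16 mm above the worktop, fixed to clamp_base.
- cap_top (a point): Centre of the top of the vial's black ribbed screw cap, 29 mm diameter, 18 mm high: underside 66.5 mm, top 84.5 mm above the worktop. The jaws below reach up to 57 mm.
- cap (a joint): Turn of the cap on the vial, rad: 0 tight, grows anticlockwise seen from above, to 2.6. It does not come off. It needs 0.06 N m; an unclamped vial turns along with it.
- reagent_bottle: Dark bottle with a blue cap, 52 mm wide, 106 mm high, right of the clamp; a bystander. Origin at the centre of its underside. It stands near a tall partition wall that fills y -140 to -240 mm of the room from 320 mm ahead of the robot onwards: an arm that starts right of it must fold in to pass in front of it.
- small_bottle: White small bottle with a blue cap, 36 mm wide, 60 mm high, left of the clamp; a bystander. Origin at the centre of its underside.
- sample_jar_1: Small dark red jar with a black cap, 23 mm wide, 47 mm high, left of the clamp; a bystander. Origin at the centre of its underside.

How it is judged:
By the outcome, as a careful person would: the job done as asked, in the order asked, and still so for the second after the job is handed in, with the robot touching nothing.
It also fails if it takes over 72 s, if anything falls off the work surface, if the arm or the gripper's body presses on something with over 40 N, if the wrist force passes 120 N, or if a joint passes its speed limit or range.

## Working session

There is one attempt and no reset: what is moved stays moved. The work goes in short steps, Python scripts to look and compute and a tool call to move; the robot and the scene stay as the last step left them, time stands still between calls to the robot, and variables do not carry over. Pictures are saved under pics/ and viewed, at most 10 in all, crops included, and the job is handed in when it is done.

Besides the shell and the picture viewer there is one more tool, called after "Emit:" as name([rows], argument=value, ...), one row to a line, values as JSON. step_arm: Moves the arm, as the interface text tells. Its arguments: {"type":"object","properties":{"deltas":{"type":"array"},"grip":{"type":"number"},"newtons":{"type":"number"}},"required":["deltas"]}

```bash
mkdir -p pics; ls
cat > h.py <<'E'
import numpy as np, cv2
from plant import monitor, vision, order, r
from scipy.spatial.transform import Rotation as Ro
def cam(n):
    i=vision.camera_info(n); f=210/np.tan(np.radians(i["vertical_fov"])/2)
    if "mount" in i:
        o=monitor.get_obs(); M=np.array(i["mount"]); Rt=Ro.from_quat(o["tool_rot"]).as_matrix()
        Rc=Rt@M[:3,:3]; c=Rt@M[:3,3]+np.array(o["eef_pos"])
    else:
        Rc=np.array(i["R"]).T; c=-Rc@np.array(i["t"])
    return f,i["cx"],i["cy"],Rc,c
def px2z(n,uv,z):
    f,cx,cy,Rc,c=cam(n); d=Rc@np.array([(uv[0]-cx)/f,(uv[1]-cy)/f,1]); return c+d*(z-c[2])/d[2]
def w2px(n,X):
    f,cx,cy,Rc,c=cam(n); p=Rc.T@(np.array(X)-c); return p[:2]/p[2]*f+[cx,cy]
E
python3 - <<'E'
from h import *
print(monitor.get_obs())
for n in ("scene","top"):
    cv2.imwrite(f"pics/{n}0.png",vision.snapshot(n)); print(n,cam(n)[4], vision.camera_info(n).keys())
    for k,z in (("clamp_base",0),("grip_point",50),("ring_fixed",53),("ring_moving",54),("cap_top",84.5),("vial",16),("pad_centre",16),("ratchet",57),("reagent_bottle",0),("small_bottle",0),("sample_jar_1",0)):
        for d in vision.pinpoint(k,n)[:1]: print(k,d["p"],np.round(d["xy"]),np.round(px2z(n,d["xy"],z)))
E
```

```text
pics
{'t': 0.0, 'q': array([-1.16962373,  0.33289491, -0.06473462,  1.4609264 ,  0.02159334,
        1.34989115, -0.0884905 ]), 'qvel': array([ 0.00052308,  0.00102574, -0.00075057,  0.00108653,  0.00084491,
        0.00025564, -0.00196735]), 'joint_torque': array([-3.42747071e-04, -6.23283434e+01,  2.42859236e-02, -3.89876318e+01,
       -6.12948881e-02,  4.02751495e-02,  1.15424359e-04]), 'eef_pos': array([256.83323255, 569.38626927, 229.74675074]), 'tool_rot': array([ 2.10274303e-01,  9.77642169e-01, -7.00858818e-04, -1.26719674e-04]), 'force': array([-0.08364274, -0.44902945,  1.27084795]), 'torque': array([0.05128414, 0.04755535, 0.04653132]), 'grasp_force': 0.0, 'finger_gap': 86.81798952340851}
scene [-107.76472363  655.1206121   437.50292763] dict_keys(['vertical_fov', 'cx', 'cy', 'R', 't'])
clamp_base 0.89 [295. 242.] [534. 246.   0.]
grip_point 0.8 [286. 208.] [612. 226.  50.]
ring_fixed 0.57 [308. 251.] [416. 291.  53.]
ring_moving 0.74 [340. 242.] [412. 217.  54.]
cap_top 0.64 [291. 197.] [592. 223.  84.]
vial 0.76 [286. 221.] [608. 227.  16.]
pad_centre 0.57 [290. 223.] [596. 224.  16.]
ratchet 0.88 [308. 238.] [451. 268.  57.]
reagent_bottle 0.8 [340. 200.] [673.  10.   0.]
small_bottle 0.68 [161. 268.] [574. 539.   0.]
sample_jar_1 0.89 [183. 321.] [402. 545.   0.]
top [ 416.38818726  286.65211255 1054.91695219] dict_keys(['vertical_fov', 'cx', 'cy', 'R', 't'])
clamp_base 0.94 [281. 229.] [545. 248.   0.]
grip_point 0.57 [291. 208.] [590. 226.  50.]
ring_fixed 0.75 [260. 281.] [422. 294.  53.]
ring_moving 0.77 [296. 282.] [422. 214.  54.]
cap_top 0.66 [291. 200.] [602. 230.  84.]
vial 0.7 [291. 202.] [610. 226.  16.]
pad_centre 0.58 [287. 207.] [598. 235.  16.]
ratchet 0.73 [272. 269.] [449. 268.  57.]
reagent_bottle 0.92 [383. 178.] [676.  -3.   0.]
small_bottle 0.66 [160. 214.] [578. 538.   0.]
sample_jar_1 0.69 [150. 287.] [404. 550.   0.]
```

Run:
```python
import cv2
t=cv2.imread("pics/top0.png"); cv2.imwrite("pics/t1.png",cv2.resize(t[150:350,120:400],None,fx=2.85,fy=2.85))
```

```text
(no output)
```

View pics/t1.png

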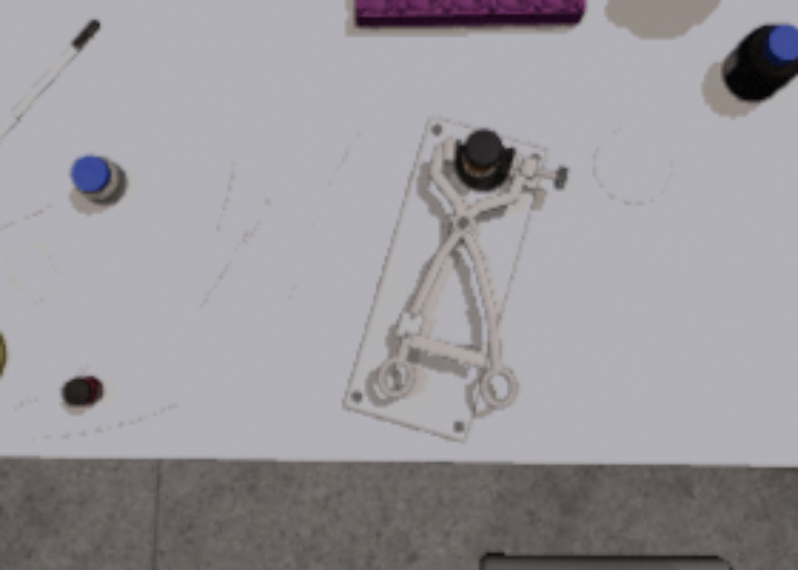

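View pics/scene0.png

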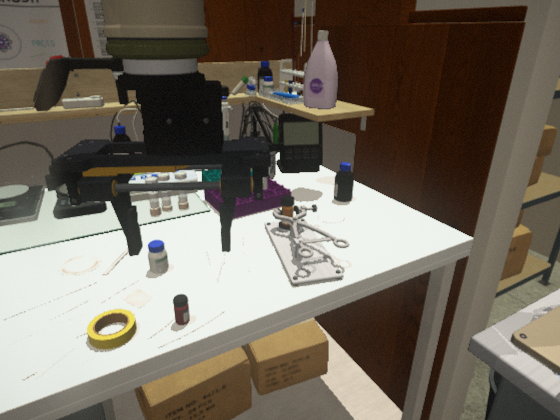

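```bash
cat >> h.py <<'E'
def fit(L,W):
    L=np.array(L,float);W=np.array(W);l=L-L.mean(0);w=W-W.mean(0)
    th=np.arctan2((l[:,0]*w[:,1]-l[:,1]*w[:,0]).sum(),(l*w).sum())
    R=np.array([[np.cos(th),-np.sin(th)],[np.sin(th),np.cos(th)]]); return th,R,W.mean(0)-R@L.mean(0)
E
python3 - <<'E'
from h import *
C=[(435,118),(547,150),(463,440),(345,405)]
W=[px2z("top",(c[0]/2.85+120,c[1]/2.85+150),11)[:2] for c in C]
L=[(86,52),(86,-52),(-166,-52),(-166,52)]
th,R,t=fit(L,W); print(th,t,np.array(W)-(np.array(L)@R.T+t))
for k,p in dict(grip=(58,0),rf=(-131,16),rat=(-100,0)).items(): print(k,R@p+t)
for n,(u,v),z in (("rm",(498,386),54),("rf",(396,378),54),("cap",(485,147),84.5),("piv",(462,222),54)):
    X=px2z("top",(u/2.85+120,v/2.85+150),z)[:2]; print(n,X,R.T@(X-t))
o=monitor.get_obs();print(Ro.from_quat(o["tool_rot"]).as_matrix().round(3)); print(r.tcp_to_tips, vision.camera_info("wrist"))
E
```

```text
-0.2763188247153009 [541.3095025  244.85993559] [[-2.98105194 -2.43526099]
 [-0.07078147  2.87632632]
 [ 2.42476029  1.79880574]
 [ 0.62707312 -2.23987107]]
grip [597.1093443  229.03660929]
rf [419.64388086 295.99188754]
rat [445.1028787  272.14153264]
rm [413.44003317 216.91162712] [-115.3941544   -61.77295736]
rf [418.49041777 296.70693083] [-132.30478312   16.37323586]
cap [597.55354646 230.77590009] [57.95284559  1.7944984 ]
piv [542.0275412  246.77409986] [0.16858621 2.03744525]
[[-0.912  0.411  0.   ]
 [ 0.411  0.912  0.   ]
 [ 0.     0.    -1.   ]]
8.0 {'vertical_fov': 63.8619887238954, 'cx': 284.4410074046749, 'cy': 210.8323437944545, 'mount': array([[ 3.61597670e-04, -9.61875729e-01, -2.73486655e-01,
         7.55183761e+01],
       [ 9.99999549e-01,  1.07730019e-04,  9.43280456e-04,
        -1.54671706e+00],
       [-8.77855854e-04, -2.73486873e-01,  9.61875335e-01,
        -1.54630067e+02],
       [ 0.00000000e+00,  0.00000000e+00,  0.00000000e+00,
         1.00000000e+00]])}
```

Emit:
step_arm([
  [-15,-15,0,-2],
  [-55,-52,0,-6],
  [-95,-92,0,-10],
  [-135,-130,0,-14],
  [-180,-172,10,-18],
  [-225,-215,25,-22],
  [-265,-255,45,-25],
  [-292,-280,65,-28],
  [-304,-292,80,-28],
  [-307,-294,90,-28],
  [-307,-294,95,-28],
  [-307,-294,95,-28],
], grip=1, newtons=20)

```text
t: 2.7
eef_pos: [415.6, 176.5, 135.6]
tool_rot: [-0.033, 0.999, 0.0, -0.0]
force: [-0.4, -1.1, 0.5]
finger_gap: 0.6
grasp_force: 0.0
```

```bash
cat >> h.py <<'E'
TH=-0.2763;RC=np.array([[np.cos(TH),-np.sin(TH)],[np.sin(TH),np.cos(TH)]]);TC=np.array([541.3,244.9])
def clamp(X): return RC.T@(np.array(X)[:2]-TC)
def tool(): 
    o=monitor.get_obs(); return np.array(o["eef_pos"]),Ro.from_quat(o["tool_rot"]).as_matrix(),o
E
python3 - <<'E'
from h import *
p,T,o=tool();print(p,clamp(p),T.round(3),o["q"].round(2),o["force"].round(1))
im=vision.snapshot("wrist");cv2.imwrite("pics/w1.png",im)
for k,z in (("ring_fixed",53),("ring_moving",54),("ratchet",57),("cap_top",84.5),("grip_point",50),("clamp_base",0)):
    for d in vision.pinpoint(k,"wrist")[:1]: X=px2z("wrist",d["xy"],z);print(k,d["p"],np.round(d["xy"]),X.round(1),clamp(X).round(1))
E
```

```text
[415.63304971 176.48201828 135.57082297] [-102.23629648 -100.10465674] [[-0.998 -0.066 -0.   ]
 [-0.066  0.998  0.   ]
 [ 0.     0.    -1.   ]] [-0.71  0.02  0.21  2.03 -0.01  1.09  1.14] [-0.4 -1.1  0.5]
ring_fixed 0.96 [446. 235.] [418.2 296.7  53. ] [-132.6   16.3]
ring_moving 0.94 [338. 218.] [410.  214.8  54. ] [-118.2  -64.8]
ratchet 0.59 [395. 262.] [441.2 260.7  57. ] [-100.7  -12.1]
```

View pics/w1.png

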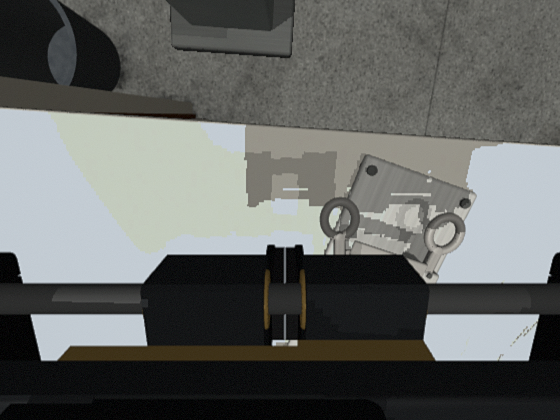

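Emit:
step_arm([
  [3,-3,15,0],
  [5,-5,40,0],
  [5,-5,65,0],
  [5,-5,80,0],
  [5,-5,88,0],
  [5,-5,88,0],
  [5,-1,88,0],
  [5,2,88,0],
  [5,2,88,0],
])

```text
t: 4.18
eef_pos: [411.0, 177.7, 47.9]
tool_rot: [-0.033, 0.999, 0.0, 0.0]
force: [0.2, 0.6, -0.2]
finger_gap: 0.3
grasp_force: 0.0
```

Emit:
step_arm([
  [0,2,0,0],
  [0,4,0,0],
  [0,6,0,0],
  [0,8,0,0],
  [0,10,0,0],
  [0,10,0,0],
])

```text
t: 4.92
eef_pos: [410.2, 187.3, 47.5]
tool_rot: [-0.033, 0.999, 0.0, 0.0]
force: [0.4, -0.1, -1.0]
finger_gap: 0.3
grasp_force: 0.0
```

Emit:
step_arm([
  [0,2,0,0],
  [0,4,0,0],
  [0,5,0,0],
  [0,6,0,0],
  [0,6,0,0],
])

```text
t: 5.55
eef_pos: [409.8, 193.0, 47.5]
tool_rot: [-0.032, 0.999, -0.0, -0.0]
force: [0.7, -0.8, 0.6]
finger_gap: 0.2
grasp_force: 0.4
```

Emit:
step_arm([
  [0,2,0,0],
  [0,4,0,0],
  [0,5,0,0],
  [0,5,0,0],
])

```text
t: 6.05
eef_pos: [409.3, 198.2, 47.4]
tool_rot: [-0.033, 0.999, -0.0, -0.0]
force: [-1.4, -1.5, -0.2]
finger_gap: 0.5
grasp_force: 0.9
```

Emit:
step_arm([
  [0,2,0,0],
  [0,3,0,0],
  [0,4,0,0],
  [0,4,0,0],
])

```text
t: 6.55
eef_pos: [409.1, 202.1, 47.5]
tool_rot: [-0.032, 0.999, -0.0, -0.0]
force: [-1.5, -2.1, 0.9]
finger_gap: 0.5
grasp_force: 1.1
```

Emit:
step_arm([
  [0,2,0,0],
  [0,3,0,0],
  [0,4,0,0],
  [0,4,0,0],
], newtons=40)

```text
t: 7.05
eef_pos: [409.0, 206.2, 47.6]
tool_rot: [-0.033, 0.999, 0.0, 0.0]
force: [-1.7, -2.6, -0.6]
finger_gap: 0.5
grasp_force: 1.2
```

Emit:
step_arm([
  [0,2,0,0],
  [0,3,0,0],
  [0,3,0,0],
])

```text
t: 7.42
eef_pos: [408.8, 209.2, 47.5]
tool_rot: [-0.033, 0.999, 0.0, 0.0]
force: [-1.4, -2.5, -0.7]
finger_gap: 0.6
grasp_force: 1.3
```

Emit:
step_arm([
  [0,2,0,0],
  [0,3,0,0],
  [0,3,0,0],
])

```text
t: 7.8
eef_pos: [408.6, 212.2, 47.5]
tool_rot: [-0.032, 0.999, 0.0, 0.0]
force: [-2.7, -3.5, -0.4]
finger_gap: 0.4
grasp_force: 1.3
```

Emit:
step_arm([
  [-0.5,2,0,0],
  [-0.5,3,0,0],
  [-0.5,3,0,0],
])

```text
t: 8.18
eef_pos: [408.7, 215.0, 47.5]
tool_rot: [-0.032, 0.999, -0.0, -0.0]
force: [-2.1, -4.7, 1.4]
finger_gap: 0.3
grasp_force: 2.0
```

Emit:
step_arm([
  [-0.5,2,0,0],
  [-0.5,3,0,0],
  [-0.5,3,0,0],
])

```text
t: 8.55
eef_pos: [408.8, 217.7, 47.3]
tool_rot: [-0.032, 0.999, -0.0, -0.0]
force: [-3.7, -5.1, 0.2]
finger_gap: 0.3
grasp_force: 2.5
```

Emit:
step_arm([
  [0,1.5,0,0],
  [0,2,0,0],
  [0,2,0,0],
])

```text
t: 8.93
eef_pos: [408.6, 219.0, 47.2]
tool_rot: [-0.032, 0.999, -0.001, -0.001]
force: [-3.6, -8.2, 1.5]
finger_gap: 0.2
grasp_force: 3.7
```

Emit:
step_arm([
  [0,1.5,0,0],
  [0,1.5,0,0],
  [0,1.5,0,0],
])

```text
t: 9.3
eef_pos: [408.4, 220.5, 47.2]
tool_rot: [-0.032, 0.999, -0.001, -0.001]
force: [-5.0, -8.3, 2.5]
finger_gap: 0.2
grasp_force: 3.8
```

Emit:
step_arm([
  [0,1,0,0],
  [0,1,0,0],
  [0,1,0,0],
])

```text
t: 9.68
eef_pos: [408.3, 221.2, 47.1]
tool_rot: [-0.032, 0.999, -0.001, -0.001]
force: [-4.1, -8.7, 1.9]
finger_gap: 0.4
grasp_force: 4.4
```

Emit:
step_arm([
  [0,1.5,0,0],
  [0,1.5,0,0],
  [0,1.5,0,0],
])

```text
t: 10.05
eef_pos: [408.1, 222.2, 47.0]
tool_rot: [-0.032, 0.999, -0.001, -0.001]
force: [-3.8, -9.9, 2.0]
finger_gap: 0.3
grasp_force: 5.1
```

Emit:
step_arm([
  [0,1,0,0],
  [0,1,0,0],
  [0,1,0,0],
])

```text
t: 10.42
eef_pos: [408.1, 223.2, 47.0]
tool_rot: [-0.032, 0.999, -0.001, -0.001]
force: [-4.6, -11.5, 2.1]
finger_gap: 0.8
grasp_force: 5.2
```

Emit:
step_arm([
  [0,1.2,0,0],
  [0,1.2,0,0],
  [0,1.2,0,0],
])

```text
t: 10.8
eef_pos: [407.9, 224.1, 46.9]
tool_rot: [-0.032, 0.999, -0.002, -0.001]
force: [-4.0, -11.8, 2.9]
finger_gap: 0.4
grasp_force: 5.7
```

Emit:
step_arm([
  [0,0.8,0,0],
  [0,0.8,0,0],
  [0,0.8,0,0],
])

```text
t: 11.18
eef_pos: [407.9, 224.7, 46.9]
tool_rot: [-0.032, 0.999, -0.002, -0.001]
force: [-5.2, -12.5, 3.5]
finger_gap: 0.6
grasp_force: 6.1
```

Emit:
step_arm([
  [0,1.2,0,0],
  [0,1.2,0,0],
  [0,1.2,0,0],
])

```text
t: 11.55
eef_pos: [407.8, 225.6, 46.8]
tool_rot: [-0.032, 0.999, -0.002, -0.001]
force: [-4.4, -12.9, 3.7]
finger_gap: 0.5
grasp_force: 6.5
```

Emit:
step_arm([
  [0,0.8,0,0],
  [0,0.8,0,0],
  [0,0.8,0,0],
])

```text
t: 11.92
eef_pos: [407.7, 226.4, 46.8]
tool_rot: [-0.032, 0.999, -0.002, -0.001]
force: [-5.1, -12.8, 2.5]
finger_gap: 0.4
grasp_force: 6.6
```

Emit:
step_arm([
  [0,1.0,-0.7,0],
  [0,1.0,-0.7,0],
  [0,1.0,-0.7,0],
])

```text
t: 12.3
eef_pos: [407.6, 227.0, 47.4]
tool_rot: [-0.032, 0.999, -0.002, -0.001]
force: [-4.5, -13.9, 2.4]
finger_gap: 0.7
grasp_force: 7.1
```

Run:
```python
from h import *
p,T,o=tool();print(p,o["force"].round(1),o["torque"].round(2))
for n,ks in (("wrist",("ring_fixed","ring_moving")),("top",("ring_moving","cap_top"))):
  im=vision.snapshot(n)
  for k in ks:
    z=84.5 if k=="cap_top" else 54
    for d in vision.pinpoint(k,n)[:1]: X=px2z(n,d["xy"],z);print(n,k,d["p"],X.round(1),clamp(X).round(1))
```

```text
[407.62015674 227.01616473  47.38723064] [ -4.5 -13.9   2.4] [-3.08  0.88  0.02]
wrist ring_fixed 0.9 [417.  295.1  54. ] [-133.3   14.4]
top cap_top 0.49 [599.2 216.9  84.5] [ 63.3 -11.2]
```

Emit:
step_arm([
  [0,0.7,0,0],
  [0,0.7,0,0],
  [0,0.7,0,0],
])

```text
t: 12.98
eef_pos: [407.6, 227.5, 47.4]
tool_rot: [-0.031, 1.0, -0.002, -0.002]
force: [-4.7, -15.0, 2.5]
finger_gap: 0.8
grasp_force: 7.4
```

Emit:
step_arm([
  [0,-2,0,0],
  [0,-5,0,0],
  [0,-9,0,0],
  [0,-14,0,0],
  [0,-16,-10,0],
  [0,-16,-35,0],
  [0,-16,-65,0],
  [0,-16,-90,0],
  [0,-16,-100,0],
  [0,-16,-100,0],
])

```text
t: 14.22
eef_pos: [409.6, 215.1, 148.7]
tool_rot: [-0.033, 0.999, 0.0, 0.001]
force: [0.5, -0.2, -0.1]
finger_gap: 0.7
grasp_force: 0.0
```

Run:
```python
from h import *
p,T,o=tool();print(p,T.round(3),o["force"].round(1),o["q"].round(2))
f=[]
for n in ("wrist","top","scene"):
  im=vision.snapshot(n); f.append(im)
  for k in ("ring_fixed","ring_moving","cap_top"):
    z=84.5 if k=="cap_top" else 54
    for d in vision.pinpoint(k,n)[:1]: X=px2z(n,d["xy"],z);print(n,k,d["p"],np.round(d["xy"]),X.round(1),clamp(X).round(1))
cv2.imwrite("pics/t2.png",np.hstack([cv2.resize(f[1][180:300,230:330],None,fx=4,fy=4),cv2.resize(f[2][160:280,230:330],None,fx=4,fy=4)]))
```

```text
[409.63702509 215.12180994 148.67864186] [[-0.998 -0.065  0.001]
 [-0.065  0.998  0.001]
 [-0.001  0.001 -1.   ]] [ 0.5 -0.2 -0.1] [-0.76  0.04  0.18  1.99 -0.01  1.12  1.06]
wrist ring_fixed 0.86 [389. 231.] [414.1 295.6  54. ] [-136.2   14.1]
wrist ring_moving 0.66 [322. 216.] [405.6 242.5  54. ] [-129.9  -39.3]
top ring_fixed 0.87 [260. 281.] [421.7 294.   54. ] [-128.5   14.6]
top cap_top 0.51 [297. 199.] [602.8 215.1  84.5] [ 67.3 -11.9]
scene ring_fixed 0.8 [309. 248.] [422.8 285.1  54. ] [-125.     6.3]
scene ring_moving 0.82 [329. 247.] [406.3 248.6  54. ] [-130.9  -33.2]
scene cap_top 0.58 [328. 247.] [366.9 281.6  84.5] [-177.8  -12.3]
```

View pics/t2.png

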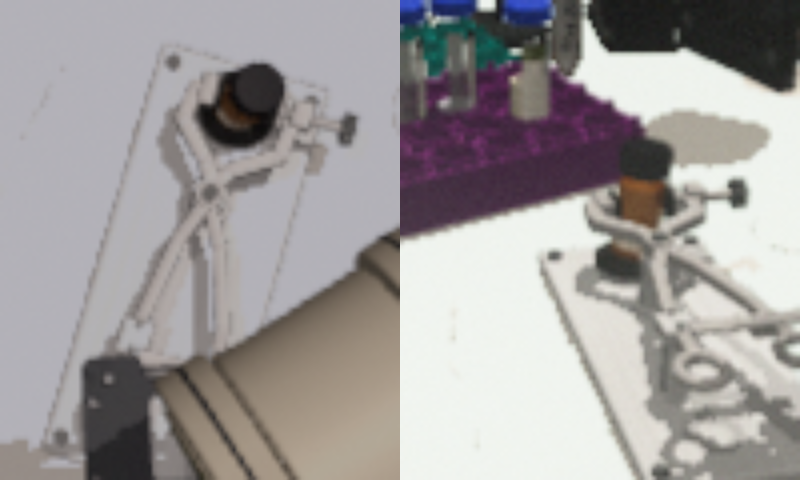

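Emit:
step_arm([
  [-5,0,-15,4],
  [-25,-1,-30,12],
  [-60,-3,-40,20],
  [-100,-5,-40,30],
  [-140,-7,-40,40],
  [-170,-8,-40,48],
  [-182,-9,-40,50],
  [-184,-9,-40,50],
  [-184,-9,-40,50],
  [-184,-9,-40,50],
], grip=-1)

```text
t: 16.08
eef_pos: [592.9, 218.1, 188.6]
tool_rot: [0.392, 0.92, 0.0, -0.0]
force: [-0.3, -0.1, 0.1]
finger_gap: 85.4
grasp_force: 0.0
```

Run:
```python
from h import *
p,T,o=tool();print(p,T.round(3),o["q"].round(2))
im=vision.snapshot("wrist");cv2.imwrite("pics/w2.png",im)
for k in ("cap_top","grip_point","ring_fixed","ring_moving"):
    z=dict(cap_top=84.5,grip_point=50).get(k,54)
    for d in vision.pinpoint(k,"wrist")[:2]: X=px2z("wrist",d["xy"],z);print(k,d["p"],np.round(d["xy"]),X.round(1),clamp(X).round(1), (T.T@(X-p)).round(1))
```

```text
[592.90278282 218.06652185 188.56579081] [[-0.692  0.722 -0.   ]
 [ 0.722  0.692  0.001]
 [ 0.     0.    -1.   ]] [-0.68  0.38  0.33  1.52 -0.12  1.27  0.43]
cap_top 0.79 [289. 212.] [594.8 219.8  84.5] [58.3 -9.5] [-1.000e-01  2.500e+00  1.041e+02]
grip_point 0.88 [299. 193.] [595.8 232.2  50. ] [55.9  2.6] [  8.1  11.8 138.6]
ring_moving 0.97 [135.  14.] [406.9 245.6  54. ] [-129.5  -36. ] [ 148.5 -115.2  134.6]
```

View pics/w2.png

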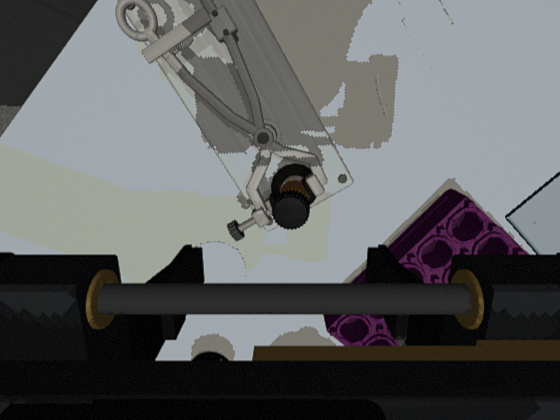

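Emit:
step_arm([
  [0,1,15,0],
  [0,2.7,40,0],
  [0,2.7,65,0],
  [0,2.7,90,0],
  [0,2.7,105,0],
  [0,2.7,112,0],
  [0,2.7,112,0],
  [0,2.7,112,0],
])

```text
t: 17.32
eef_pos: [596.1, 219.9, 77.1]
tool_rot: [0.393, 0.92, 0.001, 0.0]
force: [0.0, 0.2, -0.6]
finger_gap: 86.8
grasp_force: 0.0
```

Emit:
step_arm([
  [0,0,0,0],
  [0,0,0,0],
  [0,0,0,0],
  [0,0,0,0],
  [0,0,0,0],
  [0,0,0,0],
  [0,0,0,0],
  [0,0,0,0],
], grip=1, newtons=12)

```text
t: 18.32
eef_pos: [595.6, 221.2, 76.7]
tool_rot: [0.393, 0.92, 0.001, -0.0]
force: [1.7, 5.7, 0.4]
finger_gap: 29.1
grasp_force: 12.0
```

Emit:
step_arm([
  [0.8,0.9,0,0],
  [0.8,0.9,0,0],
  [0.8,0.9,0,0],
], newtons=22)

```text
t: 18.7
eef_pos: [595.7, 221.4, 76.5]
tool_rot: [0.393, 0.92, 0.0, -0.0]
force: [-0.3, 4.7, 3.5]
finger_gap: 29.1
grasp_force: 22.0
```

Emit:
step_arm([
  [0,0,0,-3],
  [0,0,0,-8],
  [0,0,0,-14],
  [0,0,0,-20],
  [0,0,0,-25],
  [0,0,0,-30],
  [0,0,0,-30],
])

```text
t: 19.58
eef_pos: [596.2, 221.9, 76.6]
tool_rot: [0.141, 0.99, 0.001, 0.001]
force: [2.7, 6.1, 1.3]
finger_gap: 28.7
grasp_force: 22.0
```

Emit:
step_arm([
  [0,0,0,-5],
  [0,0,0,-12],
  [0,0,0,-20],
  [0,0,0,-28],
  [0,0,0,-36],
  [0,0,0,-44],
  [0,0,0,-52],
  [0,0,0,-59],
  [0,0,0,-64],
  [0,0,0,-64],
])

```text
t: 20.82
eef_pos: [595.1, 223.4, 76.2]
tool_rot: [-0.406, 0.914, 0.001, 0.001]
force: [-0.1, 10.4, 1.1]
finger_gap: 28.4
grasp_force: 22.0
```

Run:
```python
from h import *
p,T,o=tool();print(p,T.round(3),o["q"].round(2),o["force"],o["torque"],o["finger_gap"])
f=vision.snapshot("scene")
cv2.imwrite("pics/s2.png",cv2.resize(f[150:290,210:390],None,fx=4,fy=4))
for k in ("ring_fixed","ring_moving"):
    for d in vision.pinpoint(k,"scene")[:1]: X=px2z("scene",d["xy"],54);print(k,d["p"],X.round(1),clamp(X).round(1))
```

```text
[595.14482752 223.35192596  76.17533338] [[-0.67  -0.742 -0.   ]
 [-0.742  0.67   0.003]
 [-0.002  0.002 -1.   ]] [-0.42  0.47 -0.01  1.6   0.    1.06  1.98] [-0.0874555  10.36601526  1.09633222] [2.438991   0.09181918 0.01835959] 28.41433994350406
ring_fixed 0.82 [419.1 302.4  54. ] [-133.2   22. ]
ring_moving 0.62 [404.9 247.   54. ] [-131.8  -35.2]
```

View pics/s2.png

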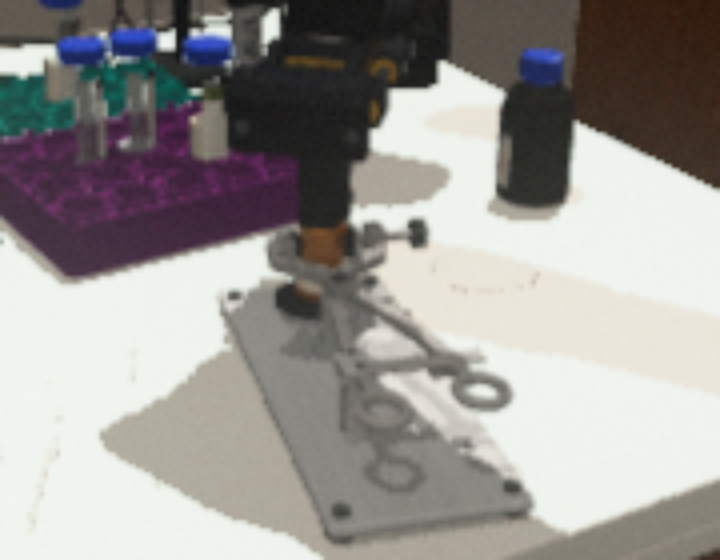

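Emit:
step_arm([
  [-1,1,0,0],
  [-2,2,0,0],
  [-2,2,0,0],
  [-2,2,0,0],
])

```text
t: 21.48
eef_pos: [595.3, 223.9, 76.1]
tool_rot: [-0.405, 0.915, 0.0, -0.0]
force: [0.5, 4.7, 0.2]
finger_gap: 28.3
grasp_force: 22.0
```

Emit:
step_arm([
  [0,0,0,0],
  [0,0,0,0],
  [0,0,0,0],
  [0,0,0,0],
  [0,0,-5,0],
  [0,0,-25,0],
  [0,0,-50,0],
  [0,0,-70,0],
  [0,0,-80,0],
  [0,0,-80,0],
], grip=-1)

```text
t: 22.72
eef_pos: [595.8, 223.8, 157.0]
tool_rot: [-0.404, 0.915, 0.0, 0.001]
force: [-0.6, 0.4, -1.2]
finger_gap: 87.2
grasp_force: 0.0
```

Run:
```python
from h import *
p,T,o=tool();print(p,T.round(3),o["q"].round(2),o["force"])
im=vision.snapshot("wrist"); cv2.imwrite("pics/w3.png",im)
for k,z in (("cap_top",84.5),("ring_moving",54),("ring_fixed",54)):
    for d in vision.pinpoint(k,"wrist")[:1]: X=px2z("wrist",d["xy"],z);print(k,d["p"],d["xy"],X.round(1),clamp(X).round(1))
```

```text
[595.76920655 223.83891675 156.98407913] [[-0.673 -0.74   0.001]
 [-0.74   0.673  0.001]
 [-0.001 -0.    -1.   ]] [-0.43  0.4  -0.    1.53  0.    1.21  1.97] [-0.57511702  0.44693441 -1.18225084]
ring_moving 0.78 [503.8, 62.9] [405.6 244.7  54. ] [-130.5  -37.3]
ring_fixed 0.95 [529.2, 129.4] [416.2 296.4  54. ] [-134.4   15.4]
```

View pics/w3.png

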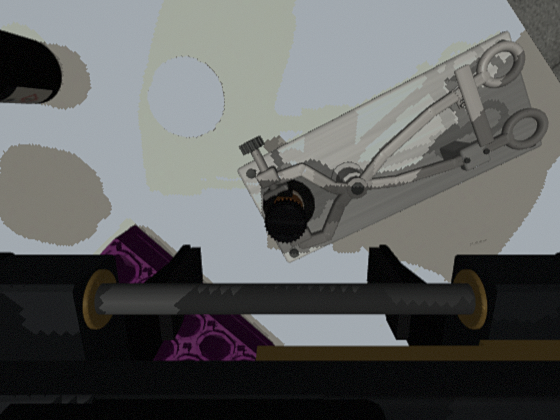

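Emit:
step_arm([
  [5,7,0,3],
  [20,28,0,9],
  [40,56,0,16],
  [62,86,0,25],
  [82,116,0,33],
  [98,139,0,40],
  [107,152,0,44],
  [110,155,0,44],
  [110,155,0,44],
  [110,155,0,44],
], grip=0.63, newtons=30)

```text
t: 24.18
eef_pos: [407.4, 246.3, 156.1]
tool_rot: [-0.033, 0.999, -0.0, -0.0]
force: [1.0, -0.0, 0.1]
finger_gap: 16.2
grasp_force: 0.0
```

Run:
```python
from h import *
p,T,o=tool();print(p,T.round(3),o["finger_gap"],o["force"].round(1))
im=vision.snapshot("wrist"); cv2.imwrite("pics/w4.png",im)
for k,z in (("ring_moving",54),("ring_fixed",53)):
    for d in vision.pinpoint(k,"wrist")[:1]+[]: X=px2z("wrist",d["xy"],z);print(k,d["p"],d["xy"],X.round(1),clamp(X).round(1),(T.T@(X-p)).round(1))
```

```text
[407.41563217 246.32870905 156.09930215] [[-0.998 -0.065 -0.   ]
 [-0.065  0.998 -0.   ]
 [ 0.    -0.    -1.   ]] 16.183532735230386 [ 1.  -0.   0.1]
ring_moving 0.75 [284.3, 212.9] [406.  245.3  54. ] [-130.3  -36.5] [  1.5  -0.9 102.1]
ring_fixed 0.79 [348.5, 230.0] [417.2 298.1  53. ] [-133.9   17.3] [-13.1  51.  103.1]
```

View pics/w4.png

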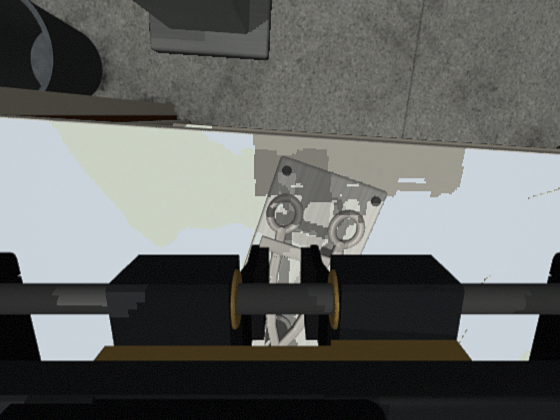

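Emit:
step_arm([
  [2,-0.5,15,0],
  [3.5,-1,40,0],
  [3.5,-1,65,0],
  [3.5,-1,82,0],
  [3.5,-1,90,0],
  [3.5,-1,90,0],
  [3.5,-1,90,0],
])

```text
t: 25.2
eef_pos: [403.7, 245.6, 66.8]
tool_rot: [-0.032, 0.999, 0.0, 0.0]
force: [0.3, -1.1, -0.0]
finger_gap: 16.2
grasp_force: 0.0
```

Emit:
step_arm([
  [0,0,2,0],
  [0,0,4,0],
  [0,0,6,0],
  [0,0,7,0],
  [0,0,7,0],
])

```text
t: 25.82
eef_pos: [403.6, 245.3, 59.4]
tool_rot: [-0.032, 0.999, 0.0, 0.0]
force: [0.5, -1.6, 4.5]
finger_gap: 15.8
grasp_force: 2.1
```

Contact. Press deeper.

Emit:
step_arm([
  [0,0,1.5,0],
  [0,0,3,0],
  [0,0,4,0],
  [0,0,4,0],
  [0,0,4,0],
])

```text
t: 26.45
eef_pos: [403.6, 245.6, 55.4]
tool_rot: [-0.032, 0.999, 0.0, 0.0]
force: [-0.2, -1.6, 5.5]
finger_gap: 16.1
grasp_force: 3.0
```

Emit:
step_arm([
  [0,0,1,0],
  [0,0,2,0],
  [0,0,2,0],
])

```text
t: 26.82
eef_pos: [403.7, 245.6, 53.5]
tool_rot: [-0.032, 0.999, 0.0, 0.0]
force: [0.7, -1.7, 8.2]
finger_gap: 16.5
grasp_force: 3.4
```

Emit:
step_arm([
  [0,-1,0,0],
  [0,-3,0,0],
  [0,-5,0,0],
  [0.3,-7,0,0],
  [0.5,-10,0,0],
  [0.5,-13,0,0],
  [0.3,-16,0,0],
  [0,-19,0,0],
  [0,-22,0,0],
  [-0.5,-25,0,0],
  [-0.5,-28,0,0],
  [-1,-30,0,0],
  [-1,-31,0,0],
  [-1,-31,0,0],
])

```text
t: 28.58
eef_pos: [407.2, 217.7, 54.4]
tool_rot: [-0.033, 0.999, 0.002, 0.002]
force: [-0.3, 9.1, 7.9]
finger_gap: 15.9
grasp_force: 4.3
```

Run:
```python
from h import *
p,T,o=tool();print(p,o["finger_gap"],o["force"].round(1))
for n in ("scene","top","wrist"):
  im=vision.snapshot(n)
  for k,z in (("ring_moving",50),("cap_top",84.5),("vial",16)):
    for d in vision.pinpoint(k,n)[:1]: X=px2z(n,d["xy"],z);print(n,k,d["p"],np.round(d["xy"]),X.round(1),clamp(X).round(1))
```

```text
[407.23380895 217.72709973  54.4495299 ] 15.866989571639897 [-0.3  9.1  7.9]
scene ring_moving 0.72 [343. 244.] [408.2 213.   50. ] [-119.4  -67.1]
scene cap_top 0.62 [289. 196.] [599.  225.5  84.5] [60.8 -2.9]
scene vial 0.54 [290. 219.] [611.6 212.7  16. ] [ 76.4 -11.8]
top cap_top 0.71 [293. 202.] [596.3 224.7  84.5] [58.4 -4.5]
top vial 0.75 [290. 204.] [603.3 226.2  16. ] [64.7 -1.1]
wrist ring_moving 0.93 [280. 270.] [408.4 214.8  50. ] [-119.6  -65.2]
```

Emit:
step_arm([
  [0,2,0,0],
  [0,2.5,-2,0],
  [0,2.5,-6,0],
  [0,2.5,-12,0],
  [0,2.5,-30,0],
  [0,2.5,-60,0],
  [0,2.5,-100,0],
  [0,2.5,-130,0],
  [0,2.5,-150,0],
  [0,2.5,-150,0],
])

```text
t: 30.42
eef_pos: [406.5, 217.1, 204.0]
tool_rot: [-0.032, 0.999, 0.0, 0.001]
force: [-0.3, -0.1, -0.1]
finger_gap: 16.3
grasp_force: 0.0
```

Run:
```python
from h import *
p,T,o=tool();print(p,o["force"].round(1))
f={}
for n in ("scene","top","wrist"):
  f[n]=vision.snapshot(n)
  for k,z in (("ring_moving",54),("cap_top",84.5),("vial",16),("reagent_bottle",0),("small_bottle",0),("sample_jar_1",0)):
    for d in vision.pinpoint(k,n)[:1]: X=px2z(n,d["xy"],z);print(n,k,d["p"],np.round(d["xy"]),X.round(1),clamp(X).round(1))
cv2.imwrite("pics/t9.png",np.hstack([cv2.resize(f["top"][180:300,230:330],None,fx=4,fy=4),cv2.resize(f["scene"][160:280,260:360],None,fx=4,fy=4)]))
```

```text
[406.50460986 217.12243862 204.03736554] [-0.3 -0.1 -0.1]
scene ring_moving 0.35 [294. 224.] [523.9 256.5  54. ] [-19.9   6.4]
scene cap_top 0.58 [292. 197.] [590.8 221.7  84.5] [54.  -8.8]
scene vial 0.7 [287. 221.] [607.2 223.9  16. ] [69.1 -2.2]
scene reagent_bottle 0.84 [342. 199.] [679.1   0.8   0. ] [ 199.2 -197.2]
scene small_bottle 0.62 [160. 268.] [575.2 541.3   0. ] [-48.3 294.4]
scene sample_jar_1 0.97 [182. 323.] [398.4 547.5   0. ] [-220.   252.1]
top ring_moving 0.26 [150. 292.] [395.2 536.1  54. ] [-220.   240.3]
top cap_top 0.68 [293. 203.] [595.4 225.3  84.5] [57.3 -4.1]
top vial 0.71 [291. 206.] [599.2 225.   16. ] [61.1 -3.4]
top reagent_bottle 0.88 [382. 175.] [6.857e+02 2.000e-01 0.000e+00] [ 205.6 -196.1]
top small_bottle 0.48 [161. 213.] [579.2 534.4   0. ] [-42.5 288.9]
top sample_jar_1 0.67 [150. 288.] [401.9 549.1   0. ] [-217.1  254.6]
wrist ring_moving 0.76 [282. 203.] [409.5 214.6  54. ] [-118.5  -65.1]
wrist vial 0.39 [285. 341.] [587.7 228.7  16. ] [49. -3.]
wrist reagent_bottle 0.47 [304. 300.] [541.5 248.4   0. ] [-0.7  3.4]
wrist small_bottle 0.63 [537. 336.] [572.4 540.1   0. ] [-50.6 292.5]
wrist sample_jar_1 0.28 [283. 204.] [424.4 216.2   0. ] [-104.6  -59.5]
```

View pics/t9.png

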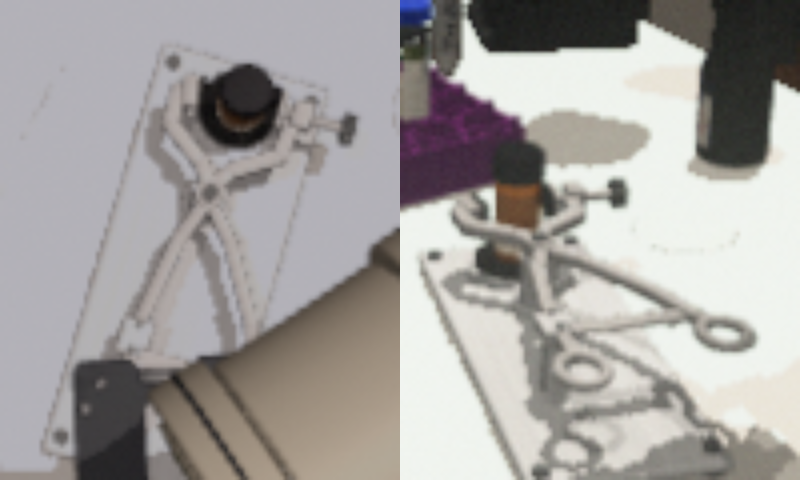

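Run:
```python
from h import *
i=vision.camera_info("wrist");f=210/np.tan(np.radians(i["vertical_fov"])/2);M=np.array(i["mount"])
def at(p,T,uv):
    T=np.array(T);p=np.array(p);Rc=T@M[:3,:3];c=T@M[:3,3]+p;d=Rc@np.array([(uv[0]-i["cx"])/f,(uv[1]-i["cy"])/f,1]);X=c+d*(84.5-c[2])/d[2];return X.round(1),clamp(X).round(1)
print(at([592.9,218.1,188.6],[[-.692,.722,0],[.722,.692,0],[0,0,-1]],(291,211)))
print(at([595.8,223.8,157],[[-.673,-.74,0],[-.74,.673,0],[0,0,-1]],(286,221)))
for uv in ((295,202),(291.75,203)): X=px2z("top",uv,84.5);print(X.round(1),clamp(X).round(1))
```

```text
(array([594.4, 222.8,  84.5]), array([57.1, -6.7]))
(array([592.9, 221. ,  84.5]), array([56.2, -8.9]))
[596.8 220.   84.5] [60.2 -8.8]
[594.4 227.2  84.5] [55.9 -2.5]
```

```bash
python3 -c "
from plant import order
print(order.job_done())"
```

```text
the job is handed in; nothing more can be done
None
```

I handed the job in at about 31 s: the ratchet held the vial after a 15 N push, I turned the gripped cap about 94° anticlockwise, and the forceps are wide open again. The vial stands upright on its pad and the three named bottles and jar are where they were; the cap's own turn was not seen directly, only the gripper's.

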